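Lean a finished mosaic panel on the easel

TASK

The mosaic panel has set: take the red-handled weight off it and put the weight back, flat, in its own red slot of the rack. Then pick up the panel and lean it lengthwise up the sloping easel, mosaic side outward: set its end down gently on the ledge, behind the lip, without dropping it or letting it slide there, with its back flat against the back rest and centred on it. Leave the green weight, flask, box and dish where they are.

Things in the scene. Friction and masses are not known exactly. Their poses are not given: they have to be found in the camera images.
- panel: Mosaic panel, a rigid slab 150 (x) x 64 (y) x 14 mm (z), about 0.32 kg, coloured tiles on top, white underside. Origin: centre of its underside; z points out of the mosaic side. It starts lying lengthwise across the two battens of the setting board, underside 26 mm above the table. Either end may be uppermost on the easel.
- weight_red: Setting weight lying on the panel: steel block 60 (x) x 36 (y) x 24 mm (z) with a red upright grip on top, 44 (x) x 14 (y) mm, from 24 to 62 mm above the underside; about 0.42 kg. Origin: centre of its underside.
- slot_red: Red slot, an open-topped tray in the rack: inside 72 (x) x 48 mm (y), so 6 mm to spare round the weight, walls 4 mm; floor 4 mm and rim 16 mm above its origin (centre of its underside, 4 mm above the table). The weight lies with its x along the slot's x, either way round. The rack has three slots in a row, 85 mm apart, red, green and blue in any order.
- setting_board: Fixed plywood sheet 190 (x) x 120 (y) x 4 mm on the table with two wooden battens across it, 16 mm wide, 50 mm long (y), tops at 26 mm, at x = -55 and 55 mm. Origin: centre of its underside. Between the battens the panel's long edges are free for fingers.
- slot_green: Green slot, same shape as the red one; holds the green weight.
- slot_blue: Blue slot, same shape as the red one; empty, to stay empty.
- backrest: Sloping wooden back rest of the fixed easel, 44 mm wide (y), 8 mm thick, 55 degrees up from level. Origin: on the front face, on its centre line, 40 mm above the table; x runs up the slope, z straight out of the face, roughly away from the robot (its front is the far side). The face runs from x = -20 to 170 mm. Nothing stands beside it above the ledge (see easel), so fingers may straddle it.
- easel: Easel; origin on the table below the back rest, x to its back; foot 170 x 110 x 12 mm. It carries an aluminium ledge, 90 mm wide, square to the back rest. In the back rest's frame its top is at x = s, set between 0 and 60 mm and not measured: feel or look for it. A 4 mm thick lip at its outer edge rises 10 mm above it: the trough for the panel's end goes from z = 0 to 22 mm.
- weight_green: Bystander: weight like the red one with a green grip, in the green slot. Origin: centre of its underside.
- flask: Bystander: blue flask 66 mm in diameter, 200 mm tall, standing. Origin: centre of its underside.
- bead_box: Bystander: open wooden box of glass pieces, 90 (x) x 130 (y) x 55 mm. Origin: centre of its underside.
- dish: Bystander: round plaster dish with glass pieces, 100 mm in diameter, 20 mm high. Origin: centre of its underside.
Things that resemble listed ones, but are neither listed nor needed, are in the scene too. Leave any yellow look-alike of the easel alone.

How it is judged:
On the way:
1. The red weight lies flat in the red slot and is let go of (x of weight_red in the frame of slot_red between -0.009 and 0.009 m and y of weight_red in the frame of slot_red between -0.009 and 0.009 m and z of weight_red in the frame of slot_red between 0 and 0.009 m and angle between the x axis of weight_red and the x axis of slot_red, either way round below 0.2 rad and angle between weight_red's own z axis and vertical below 0.1 rad and contact force between the fingers and weight_red below 0.05 N), for 0.2 s.
At the end, for the whole second after the job is handed in: Red weight flat in the red slot (9 mm, 11 deg). Panel let go of and at rest on the ledge behind the lip, mosaic outward, lengthwise up the slope (6 deg), its back flat on the back rest (4 deg, 5 mm), its middle within 12 mm of the centre line (all of step 1 and y of panel in the frame of backrest between -0.012 and 0.012 m and z of panel in the frame of backrest between -0.004 and 0.005 m and x of panel in the frame of backrest between 0.065 and 0.15 m and angle between the x axis of panel and the x axis of backrest, either way round below 0.1 rad and angle between the z axis of panel and the z axis of backrest, either way round below 0.07 rad and angle between panel's own z axis and vertical below 1.4 rad and contact force between panel and easel above 0.5 N and linear speed of each of panel, weight_red below 0.01 m/s and angular speed of panel below 0.05 rad/s and contact force between the fingers and panel below 0.05 N); the robot touches nothing.
It fails at once if The panel is set down hard: more than 40 N between panel and easel (contact force between panel and easel above 40 N).
It fails at once if The panel is dropped or left to slide: it moves at more than 0.2 m/s while no finger holds it (linear speed of panel above 0.2 m/s and contact force between the fingers and panel below 0.05 N).
It fails at once if The green weight is shifted by more than 15 mm (distance of weight_green from where it was at the start of the episode above 0.015 m).
It fails at once if The flask, box or dish is shifted by more than 25 mm (distance of any of flask, bead_box, dish from where it was at the start of the episode above 0.025 m).
It also fails if it takes over 59 s, if anything falls off the work surface, if the arm or the gripper's body presses on something with over 40 N, if the wrist force passes 120 N, or if a joint passes its speed limit or range.

ROBOT

A 6-joint arm with a two-finger parallel gripper is mounted at the origin on the work surface. World frame = base frame: x ahead of the robot, y to its left, z up, the work surface at z = 0. Lengths are in m, angles in rad, forces in N, time in s.
With the tool pointing down it reaches from about 0.275 to 0.725 m from the base axis. Payload 5.6 kg.
Tool frame: the origin (TCP) lies midway between the tips of the shut fingers; the grasp point (between the pads) lies 19 mm behind it; z points along the fingers, y is the line along which they close (so a half turn about z gives the same grasp; the last joint's range is limited). The gripper opens to 85 mm and grips with 20 to 120 N. Pads are 22 mm wide; open, the fingers measure 114 mm over their backs; the gripper's body (76 mm by 85 mm) begins 54 mm behind the grasp point. The pads swing forward as they close: fully open they stand 13 mm farther back than shut.
Start: joints at [-1.011, 0.255, 0.108, 0, -1.424, -0.285], TCP at [0.149, -0.529, 0.231] pointing down, gripper open.
Joint ranges: [-2.95, 2.95], [-1.21, 1.97], [-1.09, 1.5], [-2.87, 1.71], [-2.94, -0.07], [-3.05, 3.05]. Speed limits (rad/s): [2.57, 2.57, 3.14, 3.14, 3.14, 3.14].

INTERFACE

Orientations are given as a 3x3 rotation matrix whose columns are the frame's x, y, z axes.
In Python, from station import env, get_image, camera_params, workorder, finder gives the robot as it stands. The module is installed in compiled form; this text tells all that it offers.
- The arm moves only by the tool servo_tool, never from a script. Its argument "deltas" is text: rows parted by semicolons, each of 5 numbers parted by spaces: the shift along the tool's x, y, z each as a share of 0.2 m, from -1 to 1, then the turn about the tool's z as a share of 30 degrees, from -1 to 1, then the opening, from 0 (shut) to 1 (fully open). A call has 1 to 12 rows; each row is the pose to reach, as a shift and turn from the pose commanded when the call began, along the tool's axes at that moment; what a row does not reach only later rows make up. A row lasts 1/12 s, in which the tool goes at most 41.7 mm and 7.16 degrees, less where a joint would pass 70% of its speed; a pose out of reach is approached as far as the arm can. A call with a number of a shift or a turn outside -1 to 1 is refused whole. A call with a gripper value outside its range is refused whole. The fingers move at their own pace and stop on an object; the grip force is fixed at half the most. Time passes only in rows, so rows that repeat a pose let the fingers close. It gives the time, the measured TCP pose, the force, the opening and the grip force at its end, in the units of the state.
- env.sense(): the state, without advancing time (a new reading comes with each control period).
- get_image(name): name is "scene" or "side" or "wrist"; returns the picture (420x560x3 uint8, blue, green, red); there is no depth.
- camera_params(name): a dict with "mtx" (3x3 intrinsics, pixels), "R" (3x3) and "t" (3): a world point X has camera coordinates R X + t. Camera axes: x right, y down, z forward; pixel columns grow to the right and rows downward; lengths in m; the calibration is good to about 2 mm. A picture is of the moment at which its call begins: read the wrist's pose just before it. camera_params takes no time and is no camera call; for the wrist camera it gives the pose at the moment of the call.
- workorder.sign_off(): hands the job in; it is judged then, once.
Trained networks look in the newest picture that a camera, given by its name, has taken for a name from the list of things; names that differ only in an ending like _2 or _b are one class to them, and where a whole thing is asked for, a point or a joint stands for the part that bears it (a point fixed in the world has none). Each returns a list of dicts, best first, with "confidence" (0 to 1); they miss things now and then, are a little off and sometimes report something else, mostly with a low value. They report only what shows in the picture. A call takes as long as a camera call. They do not tell look-alikes from the thing itself.
- finder.spot_in(camera, label): "point" ([x, y, z] in m, in world coordinates, good to about 4 mm: the middle of the surface that is visible of it).
The state is a dict: "clock": time; "joint_pos": joint angles; "qvel": joint speeds; "joint_efforts": joint torques, N m; "tool_pos": TCP position; "eef_rot": TCP orientation; "force": force on the tool from outside, world axes, zero at the start; "moment": the same for the moment, N m; "finger_gap": finger opening in m; "finger_force": force on a finger pad.
Only numpy, scipy, OpenCV 4.12 (cv2) and the standard library are available. Lean on these libraries where they do the work, as an engineer would, in place of code of your own. Each camera call takes 0.05 s, during which the arm holds its last target. There are 200 camera calls.

## Working session

There is one attempt and no reset: what is moved stays moved. The work goes in short steps, Python scripts to look and compute and a tool call to move; the robot and the scene stay as the last step left them, time stands still between calls to the robot, and variables do not carry over. Pictures are saved under pics/ and viewed, at most 10 in all, crops included, and the job is handed in when it is done.

Besides the shell and the picture viewer there is one more tool, called in YAML: its name, and indented under it one key for each argument. servo_tool: Moves the arm, as the interface text tells. Shift numbers are shares of 0.2 m and turn numbers shares of 30 degrees, none past 1 either way. Its arguments: {"type":"object","properties":{"deltas":{"type":"string"}},"required":["deltas"]}

```bash
mkdir -p pics
cat > h.py <<'E'
import numpy as np, cv2
from station import env,get_image,camera_params,workorder,finder
def proj(c,X):
    p=camera_params(c); q=np.atleast_2d(X)@np.array(p["R"]).T+np.array(p["t"]); q=q@np.array(p["mtx"]).T
    return q[:,:2]/q[:,2:]
def ray(c,uv,z,p=None):  # pixels -> world at height z
    p=p or camera_params(c); R=np.array(p["R"]); o=-R.T@np.array(p["t"])
    uv=np.atleast_2d(uv); d=np.c_[uv,np.ones(len(uv))]@np.linalg.inv(p["mtx"]).T@R
    return o+d*((z-o[2])/d[:,2])[:,None]
E
python3 - <<'E'
from h import *
np.set_printoptions(precision=3,suppress=True)
s=env.sense();print(s["clock"],s["tool_pos"],s["eef_rot"],s["finger_gap"])
for c in("scene","side"):
    im=get_image(c);cv2.imwrite(f"pics/{c}0.png",im)
    p=camera_params(c);print(c,-np.array(p["R"]).T@np.array(p["t"]))
    for l in("panel","weight_red","slot_red","slot_green","slot_blue","setting_board","backrest","easel","flask","bead_box"):
        print(l,[(np.round(d["point"],3).tolist(),round(d["confidence"],2),proj(c,d["point"])[0].round().tolist()) for d in finder.spot_in(c,l)[:2]])
E
```

```text
0.0 [ 0.149 -0.529  0.23 ] [[-0.963 -0.271 -0.001]
 [-0.271  0.963  0.002]
 [ 0.     0.002 -1.   ]] 0.08548003186105275
scene [1.065 0.217 0.978]
panel [([0.574, -0.272, 0.042], 0.8, [219.0, 205.0])]
weight_red []
slot_red [([0.471, 0.004, 0.011], 0.68, [324.0, 225.0])]
slot_green [([0.664, 0.008, 0.015], 0.68, [292.0, 281.0]), ([0.578, -0.253, 0.001], 0.6, [225.0, 217.0])]
slot_blue [([0.562, -0.002, 0.009], 0.67, [307.0, 249.0])]
setting_board [([0.579, -0.253, 0.002], 0.79, [225.0, 217.0])]
backrest [([0.544, 0.195, 0.102], 0.91, [386.0, 259.0]), ([0.575, -0.274, 0.041], 0.7, [218.0, 205.0])]
easel [([0.549, 0.201, 0.024], 0.79, [382.0, 277.0]), ([0.307, 0.229, 0.05], 0.72, [427.0, 206.0])]
flask []
bead_box [([0.776, 0.092, 0.044], 0.92, [301.0, 331.0])]
side [0.416 0.517 0.848]
panel [([0.546, -0.268, 0.042], 0.92, [293.0, 154.0])]
weight_red [([0.525, -0.282, 0.066], 0.96, [302.0, 145.0]), ([0.76, 0.096, 0.04], 0.5, [168.0, 259.0])]
slot_red [([0.474, 0.007, 0.01], 0.97, [303.0, 252.0])]
slot_green [([0.629, 0.015, 0.02], 0.8, [236.0, 243.0])]
slot_blue [([0.566, 0.002, 0.005], 0.67, [264.0, 246.0])]
setting_board [([0.544, -0.258, 0.004], 0.91, [293.0, 166.0])]
backrest [([0.305, 0.232, 0.095], 0.77, [378.0, 349.0]), ([0.559, 0.204, 0.084], 0.74, [243.0, 313.0])]
easel [([0.526, 0.208, 0.009], 0.94, [262.0, 332.0]), ([0.296, 0.239, 0.014], 0.66, [376.0, 369.0])]
flask [([0.62, -0.444, 0.102], 0.67, [278.0, 90.0])]
bead_box [([0.763, 0.098, 0.039], 0.95, [166.0, 260.0]), ([0.564, 0.002, 0.007], 0.32, [265.0, 245.0])]
```

View pics/scene0.png

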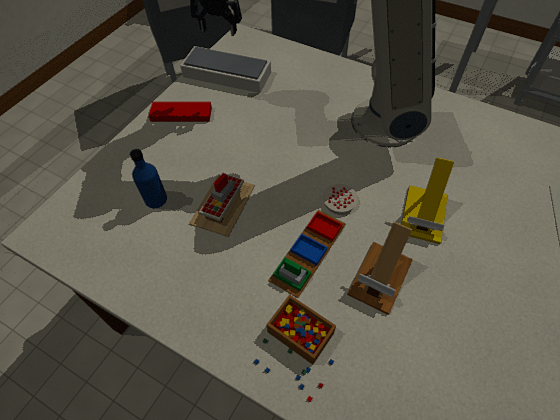

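View pics/side0.png

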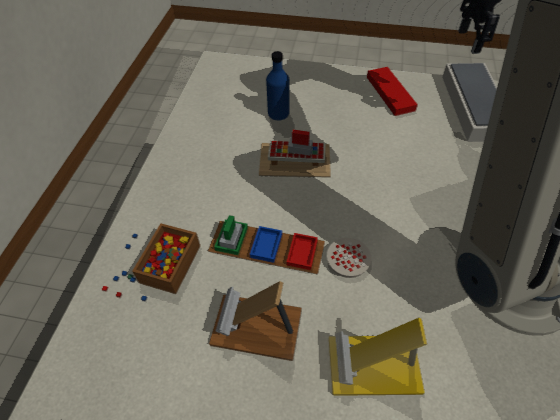

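servo_tool:
  deltas: "-0.2 0.05 -0.1 0 1; -0.4 0.12 -0.2 0 1; -0.6 0.18 -0.2 0 1; -0.8 0.25 -0.2 0 1; -1 0.3 -0.2 0 1; -1 0.3 -0.2 0 1"

```text
clock: 1.6
tool_pos: [0.3295, -0.4145, 0.2712]
eef_rot: [[-0.961, -0.275, 0.002], [-0.275, 0.961, 0.001], [-0.002, 0.0, -1.0]]
force: [-0.7, 0.9, -0.7]
finger_gap: 0.0855
finger_force: 0.0
```

servo_tool:
  deltas: "-0.2 0.05 0 0 1; -0.4 0.12 0 0 1; -0.6 0.18 0 0 1; -0.8 0.25 0 0 1; -0.9 0.3 0 0 1; -0.9 0.3 0 0 1"

```text
clock: 2.1
tool_pos: [0.4855, -0.3077, 0.27]
eef_rot: [[-0.961, -0.276, -0.001], [-0.276, 0.961, 0.001], [0.0, 0.002, -1.0]]
force: [-0.5, -0.5, -0.3]
finger_gap: 0.0852
finger_force: 0.0
```

Run:
```python
from h import *
np.set_printoptions(precision=3,suppress=True)
s=env.sense();print(s["clock"],s["tool_pos"],s["eef_rot"])
c="wrist";im=get_image(c);p=camera_params(c);np.save("w1.npy",p,allow_pickle=True);cv2.imwrite("pics/w1.png",im)
print(-np.array(p["R"]).T@np.array(p["t"]),np.array(p["R"])[2])
for l in("panel","weight_red","setting_board"):
    print(l,[(np.round(d["point"],3).tolist(),round(d["confidence"],2),proj(c,d["point"])[0].round().tolist()) for d in finder.spot_in(c,l)[:2]])
```

```text
2.1 [ 0.486 -0.308  0.27 ] [[-0.961 -0.276 -0.001]
 [-0.276  0.961  0.001]
 [ 0.     0.002 -1.   ]]
[ 0.414 -0.329  0.414] [ 0.271  0.079 -0.959]
panel [([0.528, -0.289, 0.038], 0.74, [284.0, 217.0])]
weight_red [([0.524, -0.295, 0.067], 0.96, [280.0, 221.0])]
setting_board [([0.52, -0.306, 0.004], 0.88, [273.0, 201.0])]
```

View pics/w1.png

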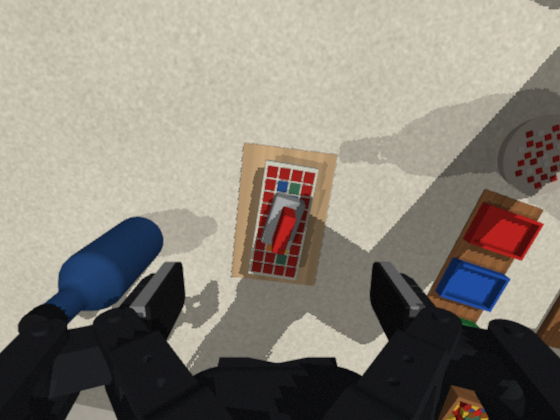

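Run:
```python
import cv2,numpy as np
im=cv2.imread("pics/w1.png")
a=cv2.resize(im[140:290,225:345],None,fx=4,fy=4,interpolation=cv2.INTER_CUBIC)
b=cv2.resize(im[180:330,430:560],None,fx=3,fy=3,interpolation=cv2.INTER_CUBIC)
b=cv2.resize(im[190:265,450:530+30],(320,217)) if 0 else cv2.resize(im[185:315,440:550],(310,366))
o=np.zeros((600,800,3),np.uint8);o[:,:480]=a;o[:366,485:795]=b
cv2.imwrite("pics/c1.png",o)
```

```text
(no output)
```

View pics/c1.png

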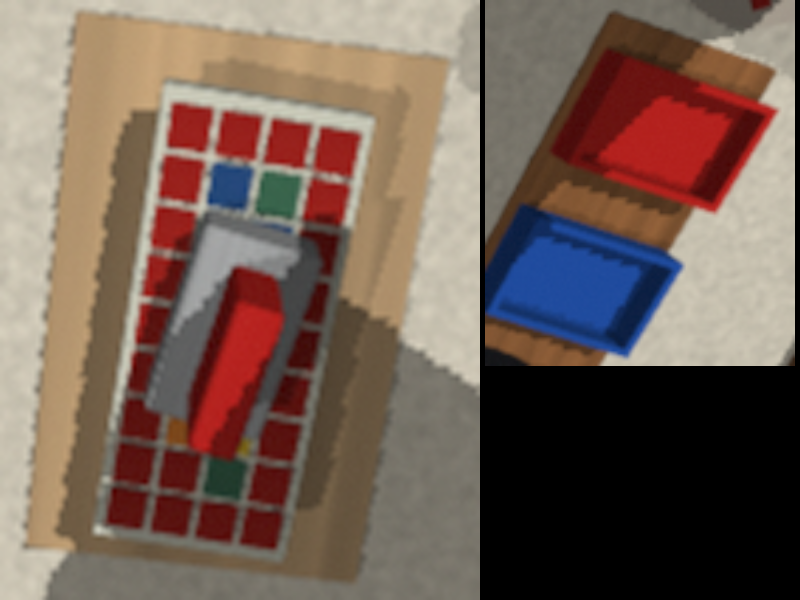

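Run:
```python
from h import *
np.set_printoptions(precision=4,suppress=True)
p=np.load("w1.npy",allow_pickle=True).item()
A=lambda q:np.array(q)/4+[225,140]
B=lambda q:(np.array(q)-[485,0])/2.818+[440,185]
def rect(n,uv,z):
    X=ray("",uv,z,p)[:,:2];c=X.mean(0)
    e=[np.linalg.norm(X[i]-X[i-1]) for i in range(4)]
    v=(X[3]-X[0])+(X[2]-X[1]); w=(X[1]-X[0])+(X[2]-X[3])
    print(n,c,"sides",np.array(e),"ang03",np.degrees(np.arctan2(v[1],v[0])),"ang01",np.degrees(np.arctan2(w[1],w[0])))
rect("panel",A([(163,80),(375,117),(285,563),(95,533)]),.040)
rect("grip",A([(236,302),(283,316),(238,458),(188,448)]),.102)
rect("red",B([(606,48),(777,110),(716,212),(553,155)]),.020)
rect("blue",B([(523,204),(683,265),(628,357),(472,312)]),.020)
rect("board",A([(77,10),(450,58),(357,580),(25,547)]),.004)
```

```text
panel [ 0.5367 -0.2874] sides [0.1498 0.0638 0.1499 0.0634] ang03 6.762854912849444 ang01 96.01096190239356
grip [ 0.5284 -0.2887] sides [0.0429 0.0128 0.0417 0.0137] ang03 -0.5226173248145657 ang01 91.2357173470042
red [0.4736 0.0007] sides [0.0548 0.0907 0.055  0.0891] ang03 -1.3412650495664995 ang01 86.55900510400257
blue [ 0.5589 -0.0027] sides [0.0613 0.0904 0.055  0.0873] ang03 -0.7574211787191537 ang01 86.56238701146704
board [ 0.5418 -0.286 ] sides [0.1915 0.1204 0.1897 0.1208] ang03 8.745259421301915 ang01 99.15970639470571
```

servo_tool:
  deltas: "-0.12 0.015 0.1 0.2 1; -0.232 0.032 0.3 0.4 1; -0.232 0.032 0.5 0.53 1; -0.232 0.032 0.7 0.53 1; -0.232 0.032 0.9 0.53 1; -0.232 0.032 0.99 0.53 1; -0.232 0.032 0.99 0.53 1; -0.232 0.032 0.99 0.53 0; -0.232 0.032 0.99 0.53 0; -0.232 0.032 0.99 0.53 0; -0.232 0.032 0.99 0.53 0; -0.232 0.032 0.99 0.53 0"

```text
clock: 3.3
tool_pos: [0.5261, -0.2923, 0.0748]
eef_rot: [[-1.0, 0.003, 0.003], [0.003, 1.0, -0.001], [-0.003, -0.001, -1.0]]
force: [0.5, -0.0, 0.1]
finger_gap: 0.0252
finger_force: 0.0
```

servo_tool:
  deltas: "0 0 0 0 0; 0 0 0 0 0; 0 0 0 0 0; 0 0 0 0 0"

```text
clock: 3.63
tool_pos: [0.5259, -0.2918, 0.074]
eef_rot: [[-1.0, 0.002, 0.001], [0.002, 1.0, -0.0], [-0.001, -0.0, -1.0]]
force: [0.1, 3.7, 6.0]
finger_gap: 0.0129
finger_force: 62.5
```

servo_tool:
  deltas: "0 0 -0.15 0 0; 0 0 -0.3 0 0; 0 0 -0.5 0 0; 0 0 -0.6 0 0; 0 0 -0.6 0 0"

```text
clock: 4.05
tool_pos: [0.5272, -0.2934, 0.1983]
eef_rot: [[-1.0, 0.003, 0.008], [0.003, 1.0, -0.004], [-0.008, -0.004, -1.0]]
force: [0.6, -0.6, -3.5]
finger_gap: 0.013
finger_force: 61.4
```

Run:
```python
from h import *
np.set_printoptions(precision=4,suppress=True)
s=env.sense();print(s["clock"],s["tool_pos"],s["joint_pos"],s["force"])
```

```text
4.05 [ 0.5272 -0.2934  0.1983] [-0.2478  0.3656  0.1789  0.0022 -1.3758 -1.326 ] [ 0.6474 -0.5874 -3.503 ]
```

servo_tool:
  deltas: "0.03 0.15 0 -0.2 0; 0.06 0.3 0 -0.4 0; 0.09 0.45 0 -0.6 0; 0.11 0.6 0 -0.8 0; 0.13 0.75 0 -1 0; 0.13 0.75 0 -1 0"

```text
clock: 4.55
tool_pos: [0.4979, -0.1376, 0.1912]
eef_rot: [[-0.863, -0.505, -0.004], [-0.505, 0.863, 0.003], [0.002, 0.004, -1.0]]
force: [-1.2, -1.1, -4.8]
finger_gap: 0.0127
finger_force: 61.5
```

servo_tool:
  deltas: "-0.03 0.1 0 -0.2 0; -0.06 0.2 0 -0.4 0; -0.09 0.3 0 -0.6 0; -0.12 0.4 0 -0.8 0; -0.14 0.5 0 -1 0; -0.14 0.5 0 -1 0"

```text
clock: 5.05
tool_pos: [0.4722, -0.0388, 0.1912]
eef_rot: [[-0.496, -0.868, -0.004], [-0.868, 0.496, 0.001], [0.001, 0.004, -1.0]]
force: [-0.1, 0.1, -4.4]
finger_gap: 0.0132
finger_force: 61.6
```

servo_tool:
  deltas: "0 0 0 -0.23 0; 0 0 0 -0.46 0; 0 0 0 -0.7 0; 0 0 0 -0.92 0; 0 0 0 -0.92 0; 0 0 0 -0.92 0"

```text
clock: 5.55
tool_pos: [0.4735, -0.0415, 0.1919]
eef_rot: [[-0.049, -0.999, -0.003], [-0.999, 0.049, -0.0], [0.0, 0.003, -1.0]]
force: [0.2, 0.4, -4.1]
finger_gap: 0.0131
finger_force: 61.6
```

Run:
```python
from h import *
np.set_printoptions(precision=4,suppress=True)
s=env.sense();print(s["clock"],s["tool_pos"],s["eef_rot"])
c="wrist";im=get_image(c);p=camera_params(c);np.save("w2.npy",p,allow_pickle=True);cv2.imwrite("pics/w2.png",im)
for l in("weight_red","slot_red","slot_green","slot_blue"):
    print(l,[(np.round(d["point"],3).tolist(),round(d["confidence"],2),proj(c,d["point"])[0].round().tolist()) for d in finder.spot_in(c,l)[:2]])
```

```text
5.55 [ 0.4735 -0.0415  0.1919] [[-0.0489 -0.9988 -0.0027]
 [-0.9988  0.0489 -0.0003]
 [ 0.0004  0.0027 -1.    ]]
weight_red [([0.472, -0.058, 0.209], 0.57, [277.0, 249.0])]
slot_red [([0.478, -0.035, 0.021], 0.66, [273.0, 196.0]), ([0.476, -0.061, 0.205], 0.35, [268.0, 239.0])]
slot_green [([0.626, -0.027, 0.018], 0.77, [132.0, 209.0]), ([0.477, -0.037, 0.022], 0.72, [273.0, 194.0])]
slot_blue [([0.562, 0.001, 0.009], 0.76, [198.0, 228.0])]
```

View pics/w2.png

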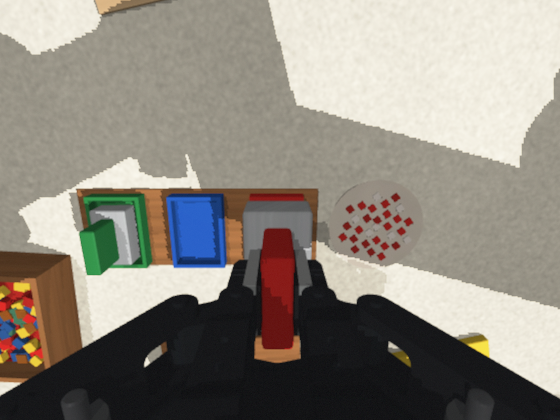

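Run:
```python
from h import *
np.set_printoptions(precision=4,suppress=True)
p=np.load("w2.npy",allow_pickle=True).item()
r=lambda uv,z:ray("",uv,z,p)[:,:2]
print("blue",r([(166,194),(224,194),(226,266),(173,267)],.02),r([(166,194),(224,194),(226,266),(173,267)],.02).mean(0))
print("green",r([(84,195),(143,194),(150,265)],.02))
print("redtop",r([(250,194),(304,194)],.02))
print("weight end",r([(243,208),(312,208),(246,200),(308,200)],.182))
print("rack",r([(78,189),(318,189),(318,258)],.004))
im=cv2.imread("pics/w2.png")
h=cv2.cvtColor(im,cv2.COLOR_BGR2HSV)
for n,lo,hi in(("blue",100,130),("green",45,75),("red",-1,6)):
    m=((h[...,0]>lo)&(h[...,0]<hi)&(h[...,1]>170)&(h[...,2]>40)).astype(np.uint8);m[:185]=0;m[275:]=0;m[:,320:]=0;m[:,:75]=0
    if n=="red": m[202:]=0
    ys,xs=np.nonzero(m);print(n,xs.min(),xs.max(),ys.min(),ys.max(),cv2.minAreaRect(np.c_[xs,ys].astype(np.float32)))
```

```text
blue [[ 0.5866 -0.0422]
 [ 0.5272 -0.0393]
 [ 0.5328  0.0418]
 [ 0.5911  0.0402]] [0.5594 0.0001]
green [[ 0.6707 -0.0453]
 [ 0.6101 -0.0434]
 [ 0.6159  0.0365]]
redtop [[ 0.5006 -0.038 ]
 [ 0.4452 -0.0353]]
weight end [[ 0.4888 -0.0698]
 [ 0.454  -0.0681]
 [ 0.487  -0.0739]
 [ 0.4559 -0.0724]]
rack [[ 0.6858 -0.0487]
 [ 0.4289 -0.0361]
 [ 0.4298  0.0449]]
blue 167 225 194 266 ((196.14247131347656, 230.06314086914062), (74.29177856445312, 55.707218170166016), 87.33700561523438)
green 90 146 194 263 ((118.43311309814453, 230.62738037109375), (70.28706359863281, 53.428260803222656), 79.82449340820312)
red 249 303 194 199 ((276.0, 196.5), (5.0, 54.0), 90.0)
```

servo_tool:
  deltas: "-0.11 0 0 0 0; -0.214 0 0.1 0 0; -0.214 0 0.25 0 0; -0.214 0 0.4 0 0; -0.214 0 0.55 0 0; -0.214 0 0.62 0 0; -0.214 0 0.67 0 0; -0.214 0 0.67 0 0; -0.214 0 0.67 0 0"

```text
clock: 6.55
tool_pos: [0.4762, 0.0014, 0.0593]
eef_rot: [[-0.045, -0.999, -0.001], [-0.999, 0.045, -0.001], [0.001, 0.001, -1.0]]
force: [0.5, -0.4, -3.3]
finger_gap: 0.0129
finger_force: 61.4
```

servo_tool:
  deltas: "0.005 0 0.03 0 0; 0.005 0 0.05 0 0; 0.005 0 0.07 0 0; 0.005 0 0.08 0 0; 0.005 0 0.08 0 0; 0.005 0 0.08 0 0"

```text
clock: 7.05
tool_pos: [0.4762, 0.0005, 0.0433]
eef_rot: [[-0.045, -0.999, 0.0], [-0.999, 0.045, -0.0], [0.0, -0.0, -1.0]]
force: [-0.1, -0.4, -4.4]
finger_gap: 0.0125
finger_force: 61.5
```

servo_tool:
  deltas: "0 0 0.008 0 0; 0 0 0.008 0 0.5; 0 0 0.008 0 0.5; 0 0 0.008 0 0.5; 0 0 0.008 0 0.5; 0 0 -0.15 0 0.6; 0 0 -0.3 0 0.7; 0 0 -0.5 0 1; 0 0 -0.7 0 1; 0 0 -0.9 0 1; 0 0 -1 0 1; 0 0 -1 0 1"

```text
clock: 8.05
tool_pos: [0.4788, 0.0006, 0.2494]
eef_rot: [[-0.044, -0.999, 0.011], [-0.999, 0.044, 0.001], [-0.002, -0.011, -1.0]]
force: [0.7, -0.3, 0.9]
finger_gap: 0.0854
finger_force: 0.0
```

Run:
```python
from h import *
np.set_printoptions(precision=4,suppress=True)
s=env.sense();print(s["clock"],s["tool_pos"],s["joint_pos"])
c="wrist";im=get_image(c);p=camera_params(c)
S=get_image("scene");D=get_image("side")
g=cv2.resize(D[270:370,200:310],(396,360));g2=cv2.resize(S[210:320,345:425],(262,360))
o=np.zeros((600,800,3),np.uint8);o[:240,:340]=im[150:390,100:440];o[:240,345:745]=cv2.resize(S[200:320,240:440],(400,240));o[240:,:396]=g;o[240:,400:662]=g2
cv2.imwrite("pics/c2.png",o)
```

```text
8.05 [0.4788 0.0006 0.2494] [ 0.3313  0.0999 -0.0381  0.0023 -1.4217 -0.3759]
```

View pics/c2.png

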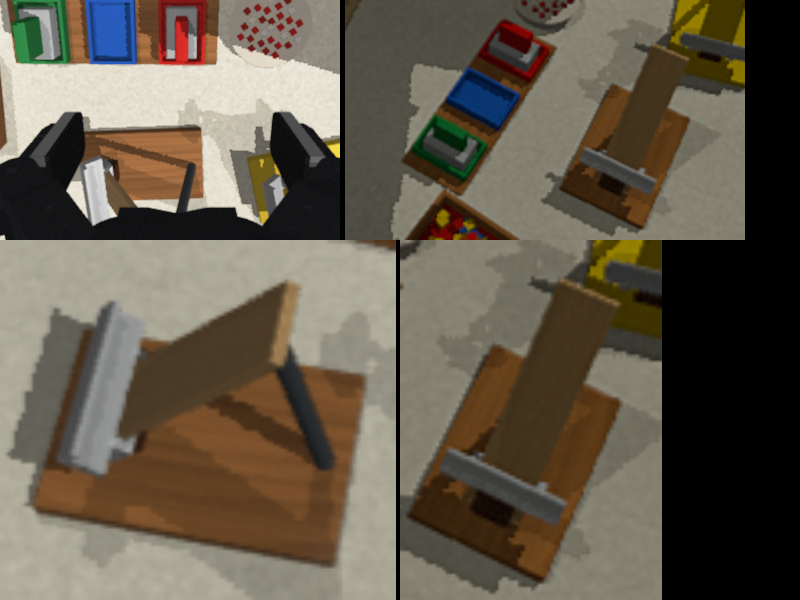

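Run:
```python
from h import *
np.set_printoptions(precision=4,suppress=True)
S=lambda q:(np.array(q,float)-[400,240])/3.273+[345,210]
D=lambda q:(np.array(q,float)-[0,240])/3.6+[200,270]
r=lambda c,uv,z:ray(c,uv,z)[:,:2]
a=r("scene",S([(492,347),(620,402),(545,580),(410,515)]),.012);b=r("side",D([(365,375),(335,562),(37,508)]),.012)
print("foot scene",a,a.mean(0),"\nfoot side",b,"ctr",(b[0]+b[2])/2)
for X in(a[1]-a[2],a[0]-a[3],b[1]-b[2]): print(np.degrees(np.arctan2(X[1],X[0])),np.linalg.norm(X))
t=r("scene",S([(562,285),(617,305)]),.1793);u=r("side",D([(284,285),(268,360)]),.1793)
print("top scene",t,t.mean(0),np.linalg.norm(t[1]-t[0]),"side",u,u.mean(0),np.linalg.norm(u[1]-u[0]))
```

```text
foot scene [[0.4605 0.1433]
 [0.4581 0.2511]
 [0.6253 0.2535]
 [0.627  0.146 ]] [0.5427 0.1985] 
foot side [[0.4555 0.1415]
 [0.454  0.2507]
 [0.6206 0.2523]] ctr [0.5381 0.1969]
-179.18676338112758 0.16725682843459966
-179.06038356486772 0.16651398168088083
-179.4731392612609 0.16657955012005096
top scene [[0.4955 0.1791]
 [0.4926 0.2178]] [0.4941 0.1985] 0.038824739574097426 side [[0.4936 0.178 ]
 [0.4934 0.2177]] [0.4935 0.1978] 0.039629312938979235
```

```bash
cat >> h.py <<'E'
c55,s55=np.cos(np.radians(55)),np.sin(np.radians(55))
yw=np.radians(0.8)
O=np.array([.5915,.199,.040]); f=np.array([np.cos(yw),np.sin(yw),0]); l=np.array([-np.sin(yw),np.cos(yw),0]); up=np.array([0,0,1.])
def B(x,y,z): return O+x*(-c55*f+s55*up)-y*l+z*(s55*f+c55*up)
E
python3 - <<'E'
from h import *
np.set_printoptions(precision=0,suppress=True)
for s in(0,.02,.04,.06):
    print(s,"scene",[((proj("scene",B(s+dx,y,z))[0]-[345,210])*3.273+[400,240]) for dx,y,z in((.01,-.045,.026),(.01,.045,.026),(0,-.045,.026),(.01,.045,.022))])
    print("   side",[((proj("side",B(s+dx,y,z))[0]-[200,270])*3.6+[0,240]) for dx,y,z in((.01,-.045,.026),(.01,.045,.026),(0,-.045,.0),(.01,-.045,.022))])
E
```

```text
0 scene [array([557., 526.]), array([440., 470.]), array([552., 537.]), array([441., 468.])]
   side [array([ 53., 464.]), array([ 96., 311.]), array([ 87., 485.]), array([ 60., 467.])]
0.02 scene [array([568., 503.]), array([449., 448.]), array([562., 514.]), array([450., 446.])]
   side [array([ 70., 456.]), array([113., 300.]), array([104., 477.]), array([ 77., 458.])]
0.04 scene [array([579., 480.]), array([459., 425.]), array([573., 491.]), array([460., 423.])]
   side [array([ 88., 447.]), array([130., 290.]), array([122., 469.]), array([ 95., 450.])]
0.06 scene [array([590., 457.]), array([468., 402.]), array([584., 468.]), array([470., 400.])]
   side [array([107., 438.]), array([148., 279.]), array([141., 461.]), array([113., 441.])]
```

servo_tool:
  deltas: "0.2 -0.03 0 0.23 1; 0.4 -0.06 0 0.46 1; 0.6 -0.09 0 0.7 1; 0.8 -0.12 0 0.93 1; 0.94 -0.14 0 1 1; 0.94 -0.14 0 1 1"

```text
clock: 8.7
tool_pos: [0.4948, -0.1927, 0.2409]
eef_rot: [[-0.544, -0.839, -0.005], [-0.839, 0.544, -0.001], [0.003, 0.004, -1.0]]
force: [0.3, 0.0, -0.2]
finger_gap: 0.0855
finger_force: 0.0
```

servo_tool:
  deltas: "0.1 -0.08 0.05 0.23 1; 0.2 -0.16 0.1 0.46 1; 0.3 -0.25 0.2 0.7 1; 0.38 -0.336 0.25 0.93 1; 0.38 -0.336 0.25 1 1; 0.38 -0.336 0.25 1 1"

```text
clock: 9.2
tool_pos: [0.5103, -0.2893, 0.1902]
eef_rot: [[-0.889, -0.458, -0.005], [-0.458, 0.889, 0.002], [0.004, 0.004, -1.0]]
force: [0.4, -0.2, -0.0]
finger_gap: 0.0853
finger_force: 0.0
```

servo_tool:
  deltas: "0 0 0 0.23 1; 0 0 0 0.46 1; 0 0 0 0.7 1; 0 0 0 0.7 1; 0 0 0 0.7 1"

```text
clock: 9.62
tool_pos: [0.5114, -0.2881, 0.1931]
eef_rot: [[-0.993, -0.118, -0.0], [-0.118, 0.993, 0.0], [0.0, 0.0, -1.0]]
force: [-0.9, -0.0, -0.2]
finger_gap: 0.0853
finger_force: 0.0
```

Run:
```python
from h import *
np.set_printoptions(precision=4,suppress=True)
s=env.sense();print(s["clock"],s["tool_pos"],s["eef_rot"])
c="wrist";im=get_image(c);p=camera_params(c);np.save("w3.npy",p,allow_pickle=True);cv2.imwrite("pics/w3.png",im)
print(proj(c,[[.5367,-.2874,.04]]))
```

```text
9.6167 [ 0.5114 -0.2881  0.1931] [[-0.993  -0.1179 -0.0004]
 [-0.1179  0.993   0.0002]
 [ 0.0003  0.0002 -1.    ]]
[[274.8947 219.1136]]
```

View pics/w3.png

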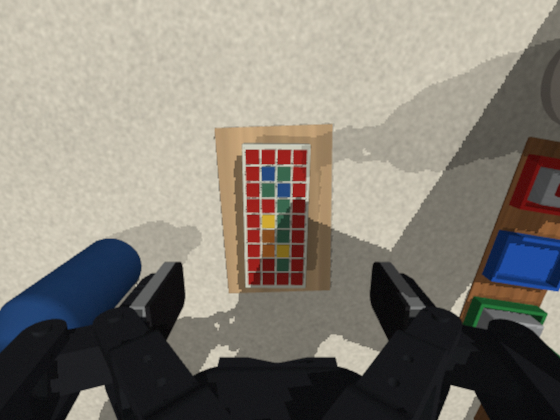

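Run:
```python
from h import *
np.set_printoptions(precision=4,suppress=True)
p=np.load("w3.npy",allow_pickle=True).item()
def q(uv,z):
    X=ray("",uv,z,p)[:,:2];v=X[3]+X[2]-X[0]-X[1];print(X.mean(0),np.linalg.norm(v)/2,np.degrees(np.arctan2(v[1],v[0])))
q([(243,144.5),(310,145.5),(304,287.5),(246,286.5)],.04)
q([(216,127),(333,124),(331,291),(228,293)],.004)
```

```text
[ 0.5383 -0.2864] 0.14724806794149667 6.155717431506526
[ 0.5437 -0.2843] 0.19138706064526206 8.450922030032682
```

servo_tool:
  deltas: "-0.02 -0.01 0.2 0.02 1; -0.02 -0.01 0.4 0.02 1; -0.02 -0.01 0.6 0.02 1; -0.02 -0.01 0.75 0.02 1; -0.02 -0.01 0.85 0.02 1; -0.02 -0.01 0.9 0.02 1; -0.02 -0.01 0.905 0.02 1; -0.02 -0.01 0.905 0.02 0; -0.02 -0.01 0.905 0.02 0; -0.02 -0.01 0.905 0.02 0; -0.02 -0.01 0.905 0.02 0; -0.02 -0.01 0.905 0.02 0"

```text
clock: 10.67
tool_pos: [0.5172, -0.2907, 0.0146]
eef_rot: [[-0.995, -0.103, 0.004], [-0.103, 0.995, -0.001], [-0.004, -0.002, -1.0]]
force: [-0.4, 1.4, 7.1]
finger_gap: 0.063
finger_force: 67.9
```

servo_tool:
  deltas: "0 0 -0.1 0 0; 0 0 -0.25 0 0; 0 0.05 -0.4 0 0; 0 0.15 -0.55 0 0; 0 0.28 -0.7 0 0; 0 0.4 -0.85 0 0; 0 0.52 -1 0 0; 0 0.6 -1 0 0; 0 0.6 -1 0 0"

```text
clock: 11.42
tool_pos: [0.504, -0.1683, 0.2147]
eef_rot: [[-0.995, -0.105, 0.005], [-0.105, 0.995, 0.001], [-0.005, 0.001, -1.0]]
force: [-0.6, -0.8, -4.1]
finger_gap: 0.0628
finger_force: 67.6
```

servo_tool:
  deltas: "0 0.15 -0.05 0.03 0; 0 0.3 -0.1 0.08 0; 0 0.45 -0.15 0.13 0; 0 0.6 -0.15 0.17 0; 0 0.75 -0.15 0.17 0; 0 0.9 -0.15 0.17 0; 0 1 -0.15 0.17 0; 0 1 -0.15 0.17 0"

```text
clock: 12.08
tool_pos: [0.4821, 0.0309, 0.2413]
eef_rot: [[-1.0, -0.016, -0.002], [-0.016, 1.0, 0.001], [0.002, 0.001, -1.0]]
force: [0.9, 0.3, -2.7]
finger_gap: 0.0624
finger_force: 67.9
```

servo_tool:
  deltas: "-0.05 0.15 0 0 0; -0.1 0.3 0 0 0; -0.15 0.45 0 0 0; -0.2 0.6 0 0 0; -0.27 0.75 0.05 0 0; -0.27 0.834 0.12 0 0; -0.27 0.834 0.2 0 0; -0.27 0.834 0.25 0 0; -0.27 0.834 0.25 0 0"

```text
clock: 12.83
tool_pos: [0.5332, 0.1943, 0.1888]
eef_rot: [[-1.0, -0.013, -0.006], [-0.013, 1.0, -0.003], [0.006, -0.003, -1.0]]
force: [-0.8, -0.3, -3.6]
finger_gap: 0.0625
finger_force: 67.8
```

Run:
```python
from h import *
np.set_printoptions(precision=4,suppress=True)
s=env.sense();print(s["clock"],s["tool_pos"],s["eef_rot"],s["moment"],s["joint_pos"])
S=get_image("scene");D=get_image("side")
o=np.zeros((600,800,3),np.uint8)
o[:,:398]=cv2.resize(D[220:370,190:290],(398,600));o[:,402:]=cv2.resize(S[170:320,340:440],(398,600))
cv2.imwrite("pics/c3.png",o)
```

```text
12.8333 [0.5332 0.1943 0.1888] [[-0.9999 -0.0126 -0.0063]
 [-0.0125  0.9999 -0.003 ]
 [ 0.0064 -0.0029 -1.    ]] [-0.1235  0.156   0.0344] [ 0.6241  0.3101  0.076  -0.0013 -1.3435 -2.182 ]
```

View pics/c3.png

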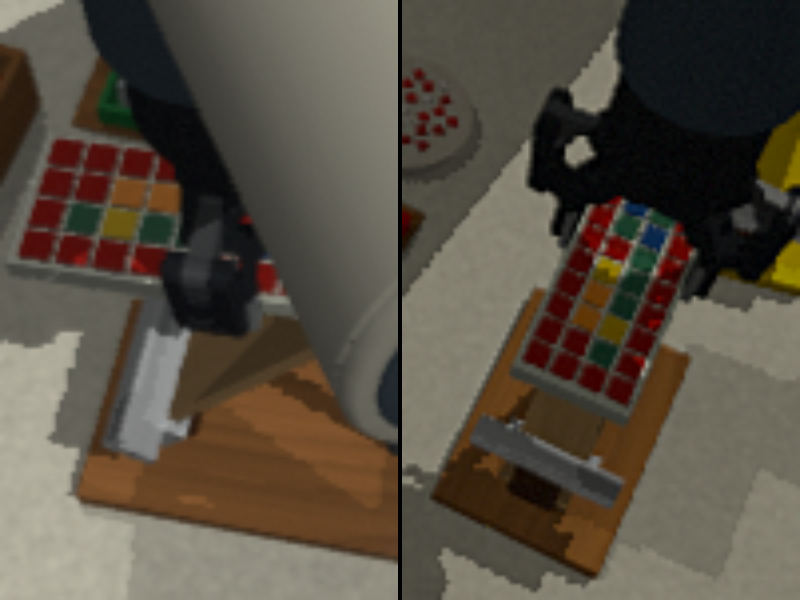

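servo_tool:
  deltas: "0 0.02 0.05 0 0; 0 0.02 0.08 0 0; 0 0.02 0.1 0 0; 0 0.02 0.115 0 0; 0 0.02 0.125 0 0; 0 0.02 0.13 0 0; 0 0.02 0.13 0 0"

```text
clock: 13.52
tool_pos: [0.5348, 0.1993, 0.1671]
eef_rot: [[-1.0, -0.013, 0.0], [-0.013, 1.0, -0.0], [-0.0, -0.0, -1.0]]
force: [-2.8, 0.3, 1.0]
finger_gap: 0.0628
finger_force: 68.6
```

servo_tool:
  deltas: "0 0 0.01 0 0; 0 0 0.02 0 0; 0 0 0.03 0 0; 0 0 0.035 0 0; 0 0 0.035 0 0"

```text
clock: 13.93
tool_pos: [0.5364, 0.1993, 0.162]
eef_rot: [[-1.0, -0.014, 0.005], [-0.014, 1.0, 0.0], [-0.005, 0.0, -1.0]]
force: [-1.8, -2.0, 8.6]
finger_gap: 0.0624
finger_force: 70.0
```

servo_tool:
  deltas: "0 0 0.01 0 0; 0 0 0.02 0 0; 0.005 0 0.03 0 0; 0.01 0 0.035 0 0; 0.01 0 0.035 0 0"

```text
clock: 14.35
tool_pos: [0.5372, 0.1994, 0.1565]
eef_rot: [[-1.0, -0.014, 0.011], [-0.014, 1.0, 0.001], [-0.011, 0.001, -1.0]]
force: [6.3, -2.8, 8.1]
finger_gap: 0.0628
finger_force: 71.0
```

Run:
```python
from h import *
np.set_printoptions(precision=4,suppress=True)
s=env.sense();print(s["clock"],s["tool_pos"],s["force"],s["moment"])
S=get_image("scene");cv2.imwrite("pics/s4.png",S[170:320,340:440])
p=camera_params("scene")
# predicted far-end bottom edge rows vs theta, for view comparison
C=np.array([.494,.179])
for th in(0,5,10,15,20):
    t=np.radians(th);a=np.array([np.cos(t),-np.sin(t)]);n=np.array([np.sin(t),np.cos(t)])
    T=s["tool_pos"];G=np.array([T[0],T[2]+.0184]);q=G+.096*a
    print(th,[proj("scene",[(q+k*n)[0],T[1]+y,(q+k*n)[1]])[0].round(1) for k,y in((-.007,-.032),(.007,-.032),(.007,.032),(-.007,.032))])
cv2.imwrite("pics/c4.png",cv2.resize(S[220:290,355:425],(700,600),interpolation=cv2.INTER_CUBIC))
```

```text
14.35 [0.5372 0.1994 0.1565] [ 6.2529 -2.8007  8.0942] [-1.1489 -1.4116  0.1392]
0 [array([364.8, 271.6]), array([365.9, 268.7]), array([394.5, 282.2]), array([393.1, 285.1])]
5 [array([364.4, 273. ]), array([365.2, 270.5]), array([393.6, 284.1]), array([392.5, 286.4])]
10 [array([364.1, 274.1]), array([364.7, 272.1]), array([392.9, 285.6]), array([391.9, 287.3])]
15 [array([364. , 274.8]), array([364.3, 273.4]), array([392.3, 286.7]), array([391.6, 288. ])]
20 [array([364. , 275.3]), array([364.1, 274.3]), array([391.8, 287.6]), array([391.3, 288.3])]
```

View pics/c4.png

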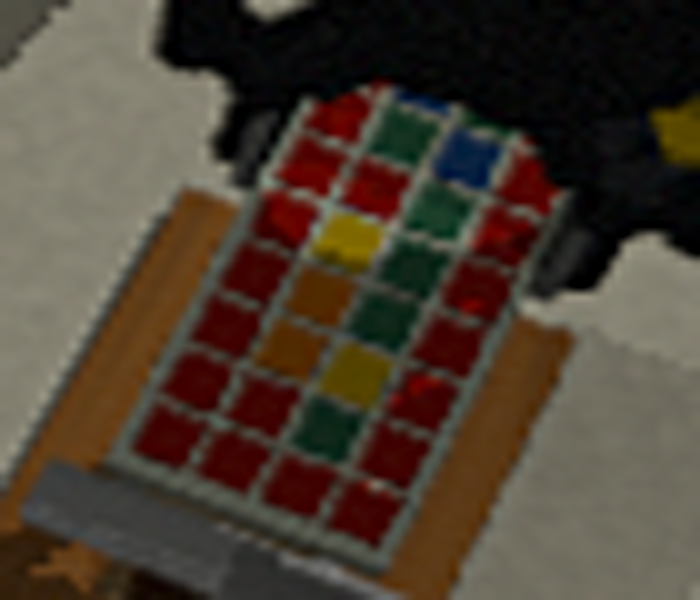

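servo_tool:
  deltas: "0 0 0.01 0 0; 0 0 0.02 0 0; 0 0 0.03 0 0; 0 0 0.035 0 0; 0 0 0.035 0 0"

```text
clock: 14.82
tool_pos: [0.537, 0.1994, 0.1491]
eef_rot: [[-1.0, -0.014, 0.01], [-0.014, 1.0, 0.001], [-0.01, 0.001, -1.0]]
force: [7.0, -3.3, 8.7]
finger_gap: 0.0627
finger_force: 72.8
```

```bash
cat > fit.py <<'E'
from h import *
from scipy.optimize import minimize
W=cv2.imread("pics/w3.png")
H=cv2.getPerspectiveTransform(np.float32([(243,144.5),(310,145.5),(304,287.5),(246,286.5)]),np.float32([(0,0),(64,0),(64,150),(0,150)]))
T=cv2.warpPerspective(W,H,(64,150))  # row 0 = near end; col 0 = -y? (left of wrist image)
def chroma(a):
    a=a.astype(np.float32); return a/(a.sum(-1,keepdims=True)+20)
gx,gy=np.meshgrid(np.arange(3,62,1.5),np.arange(45,149,1.5))  # visible lower part
tc=chroma(cv2.GaussianBlur(T,(0,0),1.5))[gy.astype(int),gx.astype(int)]
def fit(S,tcp,d=.021,h=.0184,side=1,verbose=True):
    Sc=chroma(S)
    def pts(v):
        th,ox,oz,oy,yaw=v; th=np.radians(th)
        u=gy/1000-.075+d; w=side*(gx-32)/1000  # along panel from grasp, lateral
        X=tcp[0]+ox+u*np.cos(th)+.007*np.sin(th); Z=tcp[2]+h+oz-u*np.sin(th)+.007*np.cos(th)
        Y=tcp[1]+oy+w+(yaw+.014)*u
        return np.stack([X,Y,Z],-1).reshape(-1,3)
    def cost(v):
        q=proj("scene",pts(v)).astype(np.float32).reshape(*gx.shape,2)
        m=cv2.remap(Sc,q[...,0],q[...,1],cv2.INTER_LINEAR)
        a=m-m.mean((0,1));b=tc-tc.mean((0,1))
        reg=(v[1]/.004)**2+(v[2]/.004)**2+(v[3]/.003)**2+(v[4]/.03)**2
        return 1-(a*b).sum()/np.sqrt((a*a).sum()*(b*b).sum())+.003*reg
    best=min((minimize(cost,[t0,0,0,0,0],method="Nelder-Mead",options=dict(maxiter=600,initial_simplex=np.array([[t0,0,0,0,0]]*6)+np.vstack([np.zeros(5),np.diag([4,.003,.003,.002,.02])]))) for t0 in(0,15,30,45,58)),key=lambda r:r.fun)
    return best.x,best.fun
def now(**k):
    s=env.sense();S=get_image("scene");x,c=fit(S,s["tool_pos"],**k)
    print("clock",round(s["clock"],2),"TCP",np.round(s["tool_pos"],4),"F",np.round(s["force"],1),"| theta,ox,oz,oy,yaw",np.round(x,4),"cost",round(c,3))
E
python3 - <<'E'
from fit import *
now(side=1)
S=np.zeros((420,560,3),np.uint8);S[170:320,340:440]=cv2.imread("pics/s4.png")
print(fit(S,[.5372,.1994,.1565]),fit(S,[.5372,.1994,.1565],side=-1)[1])
E
```

```text
clock 14.82 TCP [0.537  0.1994 0.1491] F [ 7.  -3.3  8.7] | theta,ox,oz,oy,yaw [ 4.05723e+01 -4.20000e-03  5.00000e-04 -1.00000e-04 -7.20000e-03] cost 0.047Traceback (most recent call last):
  File "<stdin>", line 4, in <module>
  File "fit.py", line 24, in fit
    best=min((minimize(cost,[t0,0,0,0,0],method="Nelder-Mead",options=dict(maxiter=600,initial_simplex=np.array([[t0,0,0,0,0]]*6)+np.vstack([np.zeros(5),np.diag([4,.003,.003,.002,.02])]))) for t0 in(0,15,30,45,58)),key=lambda r:r.fun)
  File "fit.py", line 24, in <genexpr>
    best=min((minimize(cost,[t0,0,0,0,0],method="Nelder-Mead",options=dict(maxiter=600,initial_simplex=np.array([[t0,0,0,0,0]]*6)+np.vstack([np.zeros(5),np.diag([4,.003,.003,.002,.02])]))) for t0 in(0,15,30,45,58)),key=lambda r:r.fun)
              ~~~~~~~~^^^^^^^^^^^^^^^^^^^^^^^^^^^^^^^^^^^^^^^^^^^^^^^^^^^^^^^^^^^^^^^^^^^^^^^^^^^^^^^^^^^^^^^^^^^^^^^^^^^^^^^^^^^^^^^^^^^^^^^^^^^^^^^^^^^^^^^^^^^^^^^^^^^^^^^^^^^^^^^^^^^^^^
    res = _minimize_neldermead(fun, x0, args, callback, bounds=bounds,
                               **options)
    fxr = func(xr)
    fx = function(np.copy(x), *(wrapper_args + args))
  File "fit.py", line 19, in cost
    q=proj("scene",pts(v)).astype(np.float32).reshape(*gx.shape,2)
      ~~~~^^^^^^^^^^^^^^^^
  File "h.py", line 4, in proj
    p=camera_params(c); q=np.atleast_2d(X)@np.array(p["R"]).T+np.array(p["t"]); q=q@np.array(p["mtx"]).T
ValueError: time passes only in moves, steps and waits
```

```bash
sed -i 's/^def proj(c,X):/_P={}\ndef proj(c,X):/; s/    p=camera_params(c); q=np/    p=_P.setdefault(c,None) or camera_params(c); _P[c]=p; q=np/' h.py
cat >> fit.py <<'E'
def wr(d=.021,h=.0184):
    s=env.sense();tcp=s["tool_pos"];_P.pop("wrist",None);S=get_image("wrist")
    cv2.imwrite(f"pics/wr{s['clock']:.2f}.png",S)
    Sc=chroma(S);g2x,g2y=np.meshgrid(np.arange(3,62,1.5),np.arange(1,34,1.5));t2=chroma(cv2.GaussianBlur(T,(0,0),1.0))[g2y.astype(int),g2x.astype(int)]
    out=[]
    for t in range(-5,70,5):
        th=np.radians(t);u=g2y/1000-.075+d
        P=np.stack([tcp[0]+u*np.cos(th)+.007*np.sin(th),tcp[1]+(g2x-32)/1000+.014*u,tcp[2]+h-u*np.sin(th)+.007*np.cos(th)],-1).reshape(-1,3)
        q=proj("wrist",P).astype(np.float32).reshape(*g2x.shape,2)
        m=cv2.remap(Sc,q[...,0],q[...,1],cv2.INTER_LINEAR);a=m-m.mean((0,1));b=t2-t2.mean((0,1))
        out.append((t,round(float((a*b).sum()/np.sqrt((a*a).sum()*(b*b).sum())),2),q[0,20].round().tolist()))
    print(out)
E
python3 - <<'E'
from fit import *
wr()
E
```

```text
Traceback (most recent call last):
  File "fit.py", line 30, in wr
    s=env.sense();tcp=s["tool_pos"];_P.pop("wrist",None);S=get_image("wrist")
                                    ^^
NameError: name '_P' is not defined
```

```bash
sed -i 's/_P/PC/g' h.py fit.py
python3 - <<'E'
from fit import *
wr()
E
```

```text
[(-5, -0.12, [281.0, 168.0]), (0, 0.04, [281.0, 171.0]), (5, 0.25, [281.0, 176.0]), (10, 0.46, [281.0, 182.0]), (15, 0.73, [281.0, 189.0]), (20, 0.91, [281.0, 198.0]), (25, 0.65, [281.0, 208.0]), (30, 0.41, [281.0, 220.0]), (35, 0.25, [281.0, 234.0]), (40, 0.26, [281.0, 249.0]), (45, 0.22, [281.0, 264.0]), (50, 0.01, [281.0, 281.0]), (55, -0.02, [281.0, 298.0]), (60, -0.05, [281.0, 316.0]), (65, -0.07, [280.0, 333.0])]
```

servo_tool:
  deltas: "0.005 0 0.015 0 0; 0.01 0 0.03 0 0; 0.02 0 0.045 0 0; 0.03 0 0.06 0 0; 0.03 0 0.07 0 0; 0.03 0 0.07 0 0"

```text
clock: 15.42
tool_pos: [0.5328, 0.1996, 0.1361]
eef_rot: [[-1.0, -0.014, 0.014], [-0.014, 1.0, 0.002], [-0.014, 0.002, -1.0]]
force: [10.1, -3.4, 8.1]
finger_gap: 0.0627
finger_force: 80.2
```

Run:
```python
from fit import *
wr();s=env.sense();print(s["moment"])
```

```text
[(-5, 0.05, [281.0, 168.0]), (0, -0.06, [281.0, 172.0]), (5, -0.13, [281.0, 176.0]), (10, -0.2, [281.0, 182.0]), (15, -0.27, [281.0, 190.0]), (20, -0.27, [281.0, 199.0]), (25, -0.16, [281.0, 209.0]), (30, 0.23, [281.0, 221.0]), (35, 0.79, [281.0, 235.0]), (40, 0.66, [281.0, 250.0]), (45, 0.27, [281.0, 265.0]), (50, 0.22, [281.0, 282.0]), (55, -0.02, [281.0, 299.0]), (60, -0.09, [281.0, 317.0]), (65, -0.06, [281.0, 334.0])]
[-1.26867609 -2.63358168  0.13097922]
```

servo_tool:
  deltas: "0.015 0 -0.005 0 0; 0.025 0 -0.01 0 0; 0.035 0 -0.01 0 0; 0.045 0 -0.005 0 0; 0.055 0 0 0 0; 0.06 0 0.005 0 0; 0.06 0 0.005 0 0"

```text
clock: 16.05
tool_pos: [0.5263, 0.2016, 0.1376]
eef_rot: [[-1.0, -0.015, 0.026], [-0.015, 1.0, 0.006], [-0.026, 0.006, -1.0]]
force: [24.7, -1.4, 6.7]
finger_gap: 0.0623
finger_force: 84.4
```

Run:
```python
from fit import *
wr();now();s=env.sense();print(s["moment"])
```

```text
[(-5, 0.21, [281.0, 169.0]), (0, 0.21, [281.0, 173.0]), (5, 0.17, [281.0, 177.0]), (10, 0.11, [282.0, 184.0]), (15, -0.09, [282.0, 191.0]), (20, -0.19, [282.0, 201.0]), (25, -0.22, [282.0, 211.0]), (30, -0.24, [282.0, 224.0]), (35, 0.04, [282.0, 237.0]), (40, 0.78, [282.0, 252.0]), (45, 0.52, [282.0, 268.0]), (50, 0.25, [282.0, 285.0]), (55, -0.03, [282.0, 302.0]), (60, -0.07, [282.0, 320.0]), (65, -0.06, [282.0, 337.0])]
clock 16.1 TCP [0.5263 0.2016 0.1376] F [23.9 -1.9  8.4] | theta,ox,oz,oy,yaw [ 4.68482e+01 -4.00000e-03  1.00000e-04 -3.00000e-04 -1.90000e-03] cost 0.05
[-0.50821047 -7.34893471  0.04731819]
```

servo_tool:
  deltas: "0 0 0.01 0 0; 0 0 0.015 0 0; 0 0 0.02 0 0; 0 0 0.02 0 0"

```text
clock: 16.48
tool_pos: [0.5244, 0.2015, 0.1342]
eef_rot: [[-1.0, -0.015, 0.023], [-0.015, 1.0, 0.006], [-0.023, 0.006, -1.0]]
force: [14.9, -1.5, 15.3]
finger_gap: 0.0626
finger_force: 91.2
```

servo_tool:
  deltas: "0.003 0 0.01 0 0; 0.005 0 0.015 0 0; 0.008 0 0.02 0 0; 0.01 0 0.022 0 0; 0.01 0 0.022 0 0"

```text
clock: 16.9
tool_pos: [0.523, 0.2015, 0.1309]
eef_rot: [[-1.0, -0.016, 0.025], [-0.016, 1.0, 0.007], [-0.025, 0.006, -1.0]]
force: [13.2, -1.6, 20.8]
finger_gap: 0.0628
finger_force: 96.6
```

Run:
```python
from fit import *
wr();now()
```

```text
[(-5, 0.07, [281.0, 169.0]), (0, 0.05, [281.0, 172.0]), (5, 0.05, [282.0, 177.0]), (10, 0.05, [282.0, 183.0]), (15, 0.09, [282.0, 191.0]), (20, 0.12, [282.0, 200.0]), (25, 0.17, [282.0, 211.0]), (30, 0.06, [282.0, 223.0]), (35, -0.18, [282.0, 237.0]), (40, -0.16, [282.0, 252.0]), (45, -0.14, [282.0, 268.0]), (50, -0.22, [282.0, 285.0]), (55, 0.08, [282.0, 302.0]), (60, 0.0, [282.0, 319.0]), (65, 0.07, [282.0, 337.0])]
clock 16.95 TCP [0.523  0.2015 0.1309] F [13.  -1.8 21.3] | theta,ox,oz,oy,yaw [ 5.56137e+01 -4.60000e-03  3.00000e-04 -3.00000e-04 -3.90000e-03] cost 0.057
```

servo_tool:
  deltas: "0.003 0 0.005 0 0; 0.005 0 0.01 0 0; 0.008 0 0.013 0 0; 0.008 0 0.013 0 0"

```text
clock: 17.33
tool_pos: [0.5229, 0.2018, 0.1296]
eef_rot: [[-0.999, -0.016, 0.028], [-0.016, 1.0, 0.007], [-0.028, 0.007, -1.0]]
force: [15.9, -3.2, 23.2]
finger_gap: 0.0629
finger_force: 98.3
```

Run:
```python
from fit import *
now()
```

```text
clock 17.33 TCP [0.5229 0.2018 0.1296] F [15.9 -3.2 23.2] | theta,ox,oz,oy,yaw [ 5.6958e+01 -4.8000e-03  4.0000e-04 -3.0000e-04 -3.0000e-03] cost 0.058
```

servo_tool:
  deltas: "-0.008 0 -0.006 0 0; -0.016 0 -0.012 0 0; -0.016 0 -0.012 0 0"

```text
clock: 17.63
tool_pos: [0.523, 0.2017, 0.1293]
eef_rot: [[-1.0, -0.015, 0.021], [-0.015, 1.0, 0.007], [-0.021, 0.007, -1.0]]
force: [10.1, 0.0, 17.2]
finger_gap: 0.0627
finger_force: 97.2
```

Run:
```python
from fit import *
now();s=env.sense();print(s["moment"],s["finger_force"],s["eef_rot"][:,2] if hasattr(s["eef_rot"],"shape") else s["eef_rot"])
```

```text
clock 17.63 TCP [0.523  0.2017 0.1293] F [10.1  0.  17.2] | theta,ox,oz,oy,yaw [ 5.70997e+01 -4.90000e-03 -0.00000e+00 -3.00000e-04 -3.40000e-03] cost 0.061
[ 0.06520186 -2.83846993 -0.11967227] 97.21486330032349 [ 0.02080989  0.00674748 -0.99976068]
```

servo_tool:
  deltas: "-0.012 0 0 0 0; -0.018 0 0.008 0 0; -0.024 0 0.016 0 0; -0.03 0 0.026 0 0; -0.036 0 0.035 0 0; -0.036 0 0.035 0 0"

```text
clock: 18.18
tool_pos: [0.5291, 0.2017, 0.1206]
eef_rot: [[-1.0, -0.015, 0.018], [-0.015, 1.0, 0.006], [-0.018, 0.006, -1.0]]
force: [10.6, 0.5, 10.3]
finger_gap: 0.0626
finger_force: 96.6
```

servo_tool:
  deltas: "-0.003 0 0.005 0 0; -0.006 0 0.009 0 0; -0.006 0 0.009 0 0"

```text
clock: 18.43
tool_pos: [0.5302, 0.2017, 0.119]
eef_rot: [[-1.0, -0.015, 0.018], [-0.015, 1.0, 0.006], [-0.018, 0.006, -1.0]]
force: [9.1, 0.1, 12.0]
finger_gap: 0.063
finger_force: 96.6
```

servo_tool:
  deltas: "-0.003 0 0.005 0 0; -0.006 0 0.009 0 0; -0.009 0 0.012 0 0; -0.009 0 0.012 0 0"

```text
clock: 18.77
tool_pos: [0.5319, 0.2017, 0.1166]
eef_rot: [[-1.0, -0.015, 0.017], [-0.015, 1.0, 0.006], [-0.018, 0.006, -1.0]]
force: [8.3, -0.7, 11.4]
finger_gap: 0.0628
finger_force: 96.5
```

servo_tool:
  deltas: "-0.003 0 0.005 0 0; -0.006 0 0.009 0 0; -0.009 0 0.012 0 0; -0.009 0 0.012 0 0"

```text
clock: 19.1
tool_pos: [0.5335, 0.2017, 0.1142]
eef_rot: [[-1.0, -0.015, 0.017], [-0.015, 1.0, 0.006], [-0.017, 0.006, -1.0]]
force: [6.1, 1.1, 14.3]
finger_gap: 0.0629
finger_force: 96.6
```

servo_tool:
  deltas: "-0.003 0 0.004 0 0; -0.006 0 0.008 0 0; -0.006 0 0.008 0 0; -0.006 0 0.008 0 0"

```text
clock: 19.43
tool_pos: [0.5336, 0.2017, 0.1141]
eef_rot: [[-1.0, -0.015, 0.016], [-0.015, 1.0, 0.006], [-0.016, 0.006, -1.0]]
force: [-1.4, 0.5, 23.5]
finger_gap: 0.0627
finger_force: 97.8
```

Run:
```python
from fit import *
now()
S=get_image("scene");D=get_image("side")
o=np.zeros((600,800,3),np.uint8)
o[:,:398]=cv2.resize(D[270:370,200:266],(398,600),interpolation=cv2.INTER_CUBIC);o[:,402:]=cv2.resize(S[225:315,350:410],(398,600),interpolation=cv2.INTER_CUBIC)
cv2.imwrite("pics/c5.png",o)
```

```text
clock 19.43 TCP [0.5336 0.2017 0.1141] F [-1.4  0.5 23.5] | theta,ox,oz,oy,yaw [ 5.72794e+01 -4.90000e-03 -1.00000e-04 -2.00000e-04 -6.40000e-03] cost 0.058
```

View pics/c5.png

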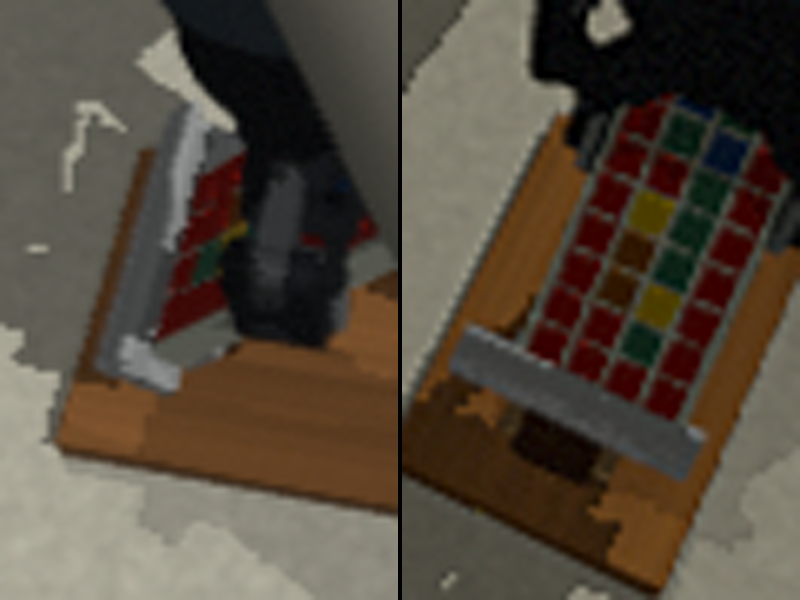

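servo_tool:
  deltas: "0.004 0 -0.005 0 0; 0.007 0 -0.01 0 0; 0.007 0 -0.01 0 0; 0.007 0 -0.01 0 0"

```text
clock: 19.92
tool_pos: [0.5335, 0.2018, 0.1143]
eef_rot: [[-1.0, -0.015, 0.017], [-0.014, 1.0, 0.006], [-0.017, 0.006, -1.0]]
force: [8.3, 0.2, 10.5]
finger_gap: 0.0628
finger_force: 96.2
```

servo_tool:
  deltas: "-0.007 0 -0.005 0 0; -0.014 0 -0.01 0 0; -0.02 0 -0.014 0 0; -0.02 0 -0.014 0 0"

```text
clock: 20.25
tool_pos: [0.5334, 0.2017, 0.1143]
eef_rot: [[-1.0, -0.014, 0.008], [-0.014, 1.0, 0.005], [-0.008, 0.005, -1.0]]
force: [-0.1, 3.9, 6.2]
finger_gap: 0.0628
finger_force: 95.4
```

servo_tool:
  deltas: "0 0 0 0 0.8; 0 0 0 0 0.8; 0 0 0 0 1; 0 0 0 0 1; 0 0 0 0 1; 0 0 0 0 1"

```text
clock: 20.75
tool_pos: [0.5302, 0.1992, 0.111]
eef_rot: [[-1.0, -0.013, -0.0], [-0.013, 1.0, -0.0], [0.0, -0.0, -1.0]]
force: [-0.2, -0.1, 0.6]
finger_gap: 0.0855
finger_force: 0.0
```

Run:
```python
from fit import *
now();s=env.sense();print(s["finger_gap"],s["tool_pos"])
```

```text
clock 20.75 TCP [0.5302 0.1992 0.111 ] F [-0.2 -0.1  0.6] | theta,ox,oz,oy,yaw [ 5.66922e+01 -3.70000e-03 -5.00000e-04  2.00000e-03 -6.40000e-03] cost 0.052
0.08576927158400778 [0.53018515 0.19930678 0.11107876]
```

servo_tool:
  deltas: "0 0 -0.1 0 1; 0 0 -0.25 0 1; 0 0 -0.45 0 1; 0 0 -0.65 0 1; 0 0 -0.85 0 1; 0 0 -1 0 1; 0 0 -1 0 1; 0 0 -1 0 1; 0 0 -1 0 1"

```text
clock: 21.55
tool_pos: [0.53, 0.1995, 0.3105]
eef_rot: [[-1.0, -0.013, -0.001], [-0.013, 1.0, -0.0], [0.001, -0.0, -1.0]]
force: [1.0, 0.1, -0.7]
finger_gap: 0.0851
finger_force: 0.0
```

Run:
```python
from fit import *
r=fit(get_image("scene"),np.array([.5335,.1992,.1143]));print(r)
for c in("scene","side"):
    get_image(c)
    for l in("panel","weight_red","backrest"): print(c,l,[(np.round(d["point"],3).tolist(),round(d["confidence"],2)) for d in finder.spot_in(c,l)[:2]])
print(B(.0875,0,.014))
cv2.imwrite("pics/end.png",get_image("scene"))
```

```text
(array([ 5.73923912e+01, -4.66365301e-03, -2.88754611e-05,  2.24213141e-03,
       -7.58657174e-03]), np.float64(0.05722849267716871))
scene panel [([0.544, 0.198, 0.131], 0.63)]
scene weight_red [([0.483, 0.003, 0.034], 0.64)]
scene backrest [([0.599, 0.195, 0.069], 0.85), ([0.596, 0.195, 0.01], 0.7)]
side panel [([0.533, 0.211, 0.143], 0.62)]
side weight_red [([0.477, 0.036, 0.02], 0.58)]
side backrest [([0.308, 0.232, 0.099], 0.89), ([0.592, 0.204, 0.074], 0.63)]
[0.55278396 0.19845939 0.11970587]
```

```bash
python3 -c "
from station import workorder
print(workorder.sign_off())"
```

```text
the job is handed in; nothing more can be done
None
```

The red weight lies flat in its red slot and the mosaic panel leans on the easel, mosaic side out and seated behind the lip about 3 mm off centre by my last camera fit; I handed the job in at about 22 s, and sign-off returned no verdict.

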